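Lay up the strap-cutter tooling on its two carriers

TASK

Lay up the strap cutter's two tool stacks. On the blue carrier put the red insulating plate, on it the brass heater block, and on top the green blade holder with its blade up; on the yellow carrier put the white spacer plate and on it the grey steel anvil block. Every piece lies flat and squarely over its carrier, long side along the carrier's long side, and is let go; leave the tape roll, the grease tin and the screwdriver where they are.

Things in the scene. Friction and masses are not known exactly. Their poses are not given: they have to be found in the camera images.
- insulator_mid (a point): brick-red insulating plate, loose, a flat rectangular block 80 mm long (its x axis), 46 mm wide (y) and 22 mm tall (z); lies flat on the bench at the start. The point is the centre of the block, half-way up, 11 mm above its underside.
- heater_mid (a point): dark brass (brownish gold) heater block, loose, a flat rectangular block 80 mm long (its x axis), 46 mm wide (y) and 26 mm tall (z); lies flat on the bench at the start. The point is the centre of the block, half-way up, 13 mm above its underside.
- blade_mid (a point): dark green blade holder, loose, a flat rectangular block 80 mm long (its x axis), 46 mm wide (y) and 24 mm tall (z); lies flat on the bench at the start. The point is the centre of the block, half-way up, 12 mm above its underside. A blunt bare-steel blade, 64 mm long, 4 mm thick and 10 mm tall, stands along the middle of its top (so 34 mm tall over all).
- spacer_mid (a point): white plastic spacer plate, loose, a flat rectangular block 80 mm long (its x axis), 46 mm wide (y) and 20 mm tall (z); lies flat on the bench at the start. The point is the centre of the block, half-way up, 10 mm above its underside.
- anvil_mid (a point): dark grey steel anvil block with a thin black line along its top, loose, a flat rectangular block 80 mm long (its x axis), 46 mm wide (y) and 26 mm tall (z); lies flat on the bench at the start. The point is the centre of the block, half-way up, 13 mm above its underside.
- blue_carrier_seat (a point): blue painted carrier plate, fixed to the bench, 116 mm long (its x axis) and 66 mm wide (y). Its flat seat is 10 mm above the bench; a lip 8 mm thick stands 6 mm above the seat across each short end, 100 mm apart inside; the long sides are open. The point is the centre of the seat, on its surface; z up.
- yellow_carrier_seat (a point): yellow painted carrier plate, fixed to the bench, 116 mm long (its x axis) and 66 mm wide (y). Its flat seat is 10 mm above the bench; a lip 8 mm thick stands 6 mm above the seat across each short end, 100 mm apart inside; the long sides are open. The point is the centre of the seat, on its surface; z up.
- tape_mid (a point): roll of black tape lying flat, loose: a ring 90 mm across, 64 mm hole, 20 mm tall; the point is its centre, half-way up. Not to be moved.
- tin_mid (a point): grey round grease tin standing upright, loose, 62 mm across, 50 mm tall; the point is its centre, half-way up. Not to be moved.
- driver: screwdriver with an orange handle, loose, lying on the bench, 160 mm long, its handle 26 mm thick, along its x axis (handle towards -x); the origin is near its middle, on the underside. Not to be moved.

How it is judged:
At the end, for the whole second after the job is handed in: Blue carrier, bottom up: red, brass, green. Yellow carrier: white, grey. Each centre within 10 mm of its carrier centre horizontally and 5 mm of its height in the stack, long axes within 0.18 rad of the carrier's (either way round), upright within 0.08 rad, at rest (horizontal distance between each of insulator_mid, heater_mid, blade_mid and blue_carrier_seat below 0.01 m and z of insulator_mid in the frame of blue_carrier_seat between 0.006 and 0.016 m and angle between the x axis of each of insulator_mid, heater_mid, blade_mid and the x axis of blue_carrier_seat, either way round below 0.18 rad and angle between each of insulator_mid, heater_mid, blade_mid, spacer_mid, anvil_mid's own z axis and vertical below 0.08 rad and linear speed of each of insulator, heater, blade, spacer, anvil below 0.01 m/s and angular speed of each of insulator, heater, blade, spacer, anvil below 0.1 rad/s and z of heater_mid in the frame of blue_carrier_seat between 0.03 and 0.04 m and z of blade_mid in the frame of blue_carrier_seat between 0.055 and 0.065 m and horizontal distance between each of spacer_mid, anvil_mid and yellow_carrier_seat below 0.01 m and z of spacer_mid in the frame of yellow_carrier_seat between 0.005 and 0.015 m and angle between the x axis of each of spacer_mid, anvil_mid and the x axis of yellow_carrier_seat, either way round below 0.18 rad and z of anvil_mid in the frame of yellow_carrier_seat between 0.028 and 0.038 m); the robot touches nothing.
It fails at once if the tape roll is shoved more than 25 mm (distance of tape_mid from where it was at the start of the episode above 0.025 m).
It fails at once if the grease tin is shoved more than 25 mm (distance of tin_mid from where it was at the start of the episode above 0.025 m).
It fails at once if the screwdriver is shoved more than 25 mm (distance of driver from where it was at the start of the episode above 0.025 m).
It also fails if it takes over 122 s, if anything falls off the work surface, if the arm or the gripper's body presses on something with over 40 N, if the wrist force passes 120 N, or if a joint passes its speed limit or range.

ROBOT

A 6-joint arm with a two-finger parallel gripper is mounted at the origin on the work surface. World frame = base frame: x ahead of the robot, y to its left, z up, the work surface at z = 0. Lengths are in m, angles in rad, forces in N, time in s.
With the tool pointing down it reaches from about 0.275 to 0.75 m from the base axis. Payload 10.2 kg.
Tool frame: the origin (TCP) lies midway between the tips of the shut fingers; the grasp point (between the pads) lies 19 mm behind it; z points along the fingers, x is the direction in which the jaws open and shut, and the axes are right-handed (so a half turn about z gives the same grasp; the last joint's range is limited). The gripper opens to 88 mm and grips with 3 to 60 N. Pads are 18 mm wide; open, the fingers measure 123 mm over their backs; the gripper's body (75 mm by 187 mm) begins 45 mm behind the grasp point.
Start: joints at [-1.406, 0.313, 1.498, -0, 1.331, -0.223], TCP at [0.199, -0.486, 0.239] pointing down, gripper open.
Joint ranges: [-2.94, 2.94], [-0.97, 2.17], [0.19, 2.56], [-1.23, 4.37], [0.02, 3.11], [-2.88, 2.88]. Speed limits (rad/s): [2.39, 2.39, 3.01, 3.14, 3.14, 3.14].

INTERFACE

Orientations are given as a unit quaternion [x, y, z, w].
In Python, from cell import bot gives the robot as it stands. The module is installed in compiled form; this text tells all that it offers.
- The arm moves only by the tool move_arm, never from a script. Its argument "rows" is a list of rows, each an object with "offset": the shift along the world's x, y, z normalised to -1 to 1, where 1 is 0.12 m, a list of three; "dr": the turn, a rotation vector about the world's x, y, z normalised to -1 to 1, where 1 is 90 degrees, a list of three. A call has 1 to 8 rows; each row is the pose to reach, as a shift and turn from the pose commanded when the call began; what a row does not reach only later rows make up. A row lasts 1/10 s, in which the tool goes at most 50 mm and 8.59 degrees, less where a joint would pass 70% of its speed; a pose out of reach is approached as far as the arm can. A call with a number of a shift or a turn outside -1 to 1 is refused whole. A call with a gripper value outside its range is refused whole. "jaw" is the closure in counts, from 0 (fully open) to 255 (shut), set as the call begins (left out, the last holds). The fingers move at their own pace and stop on an object; "squeeze" is the grip in N (left out, the last holds). Time passes only in rows, so rows that repeat a pose let the fingers close. It gives the time, the measured TCP pose, the force and the opening at its end, in the units of the state.
- bot.state(): the state, without advancing time (a new reading comes with each control period).
- bot.capture(name): name is "scene" or "top" or "wrist"; returns the picture (480x640x3 uint8, red, green, blue); there is no depth.
- bot.camera_info(name): a dict with "vertical_fov" (degrees; the focal length in pixels is half the picture's height over the tangent of half this angle, whatever the lens; pixels are square), "cx", "cy" (the principal point, pixels), "k1" (the pictures are not rectified: a ray, as slopes to the right and down, at radius r is drawn at 1 + k1 r^2 times it, then the intrinsics apply), "R" (3x3) and "t" (3): a world point X has camera coordinates R X + t. Camera axes: x right, y down, z forward; pixel columns grow to the right and rows downward; lengths in m; the calibration is good to about 2 mm. A picture is of the moment at which its call begins: read the wrist's pose just before it. camera_info takes no time and is no camera call; for the wrist camera it gives the pose at the moment of the call.
- bot.sign_off(): hands the job in, once; it reports no verdict.
The state is a dict: "t": time; "joint_pos": joint angles; "qvel": joint speeds; "tau": joint torques, N m; "position": TCP position; "ee_rot": TCP orientation; "force": force on the tool from outside, world axes, zero at the start; "moment": the same for the moment, N m; "width": finger opening in m.
Only numpy, scipy, OpenCV 4.12 (cv2) and the standard library are available. Lean on these libraries where they do the work, as an engineer would, in place of code of your own. Each camera call takes 0.05 s, during which the arm holds its last target. There are 200 camera calls.

## Working session

There is one attempt and no reset: what is moved stays moved. The work goes in short steps, Python scripts to look and compute and a tool call to move; the robot and the scene stay as the last step left them, time stands still between calls to the robot, and variables do not carry over. Pictures are saved under pics/ and viewed, about 12 in all and at most 16, crops included, and the job is handed in when it is done.

Besides the shell and the picture viewer there is one more tool, called as name(argument=value, ...) on one line, values as JSON. move_arm: Moves the arm, as the interface text tells. Scaled input: -1 to 1 covers 0.12 m each way for a shift and 90 degrees each way for a turn. Its arguments: {"type":"object","properties":{"rows":{"type":"array"},"jaw":{"type":"number"},"squeeze":{"type":"number"}},"required":["rows"]}

```bash
mkdir -p pics; python3 - <<'E'
from cell import bot
import cv2
for n in ("scene","top"):
    im=bot.capture(n); cv2.imwrite(f"pics/{n}0.png",im[:,:,::-1])
    c=bot.camera_info(n); print(n,c)
print(bot.state())
E
```

```text
scene {'vertical_fov': 45.05720392772494, 'cx': 320.17430749070564, 'cy': 237.41826971226396, 'k1': -0.0944759729214244, 'R': array([[-0.77444612,  0.63228908,  0.02106474],
       [ 0.40975836,  0.52669619, -0.7447746 ],
       [-0.48200757, -0.56815635, -0.66698356]]), 't': array([ 0.45544418, -0.17626488,  1.68122624])}
top {'vertical_fov': 42.89456031507133, 'cx': 326.624282277659, 'cy': 238.25629102739006, 'k1': -0.1907003015110783, 'R': array([[-0.0032471 , -0.99992674, -0.01166028],
       [-0.99181858,  0.00470836, -0.12756852],
       [ 0.12761408,  0.01115065, -0.99176122]]), 't': array([-0.02193175,  0.55982413,  1.23626802])}
{'t': 0.1, 'joint_pos': array([-1.40637019e+00,  3.13378078e-01,  1.49830371e+00, -1.09322487e-05,
        1.33098289e+00, -2.23410055e-01]), 'qvel': array([-0.00097873, -0.00321541, -0.0022521 ,  0.00089241, -0.00034861,
       -0.00021281]), 'tau': array([ 3.63487517e-03, -4.02817833e+01, -2.52642989e+01,  6.96878345e-02,
        3.42682377e-02, -4.96920188e-05]), 'position': array([ 0.19849601, -0.4858162 ,  0.23824807]), 'ee_rot': array([ 8.30116922e-01, -5.57589103e-01, -3.71538420e-04, -3.86386263e-04]), 'force': array([-0.56387781,  0.07657615, -0.16050754]), 'moment': array([-0.01618647,  0.0305668 , -0.00206631]), 'width': 0.0880132201754958}
```

View pics/top0.png

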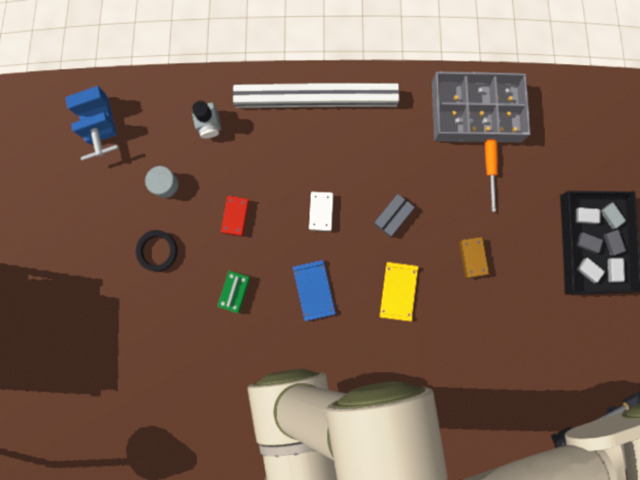

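View pics/scene0.png

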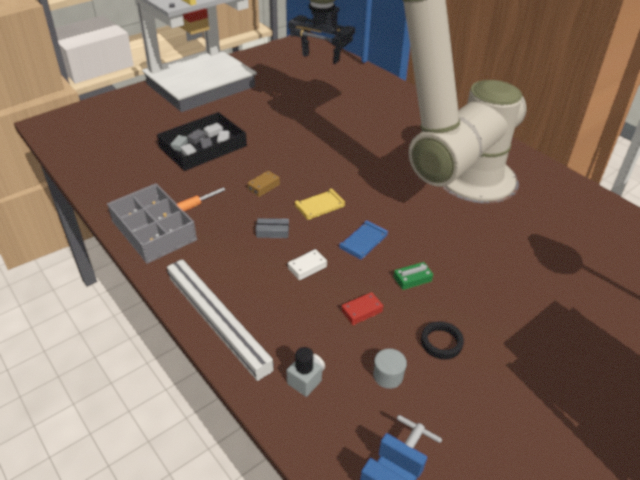

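Both views show all pieces and both carriers lying clear of each other. In the top picture they are at red (235,215), white (321,211), grey (395,215), brass (474,257), green (234,291), blue (314,290) and yellow (399,291). I'll fit box silhouettes in both views, with height left free.

```bash
cat > h.py <<'E'
import numpy as np, cv2
from scipy.optimize import minimize
from cell import bot
DIM={'red':(80,46,22),'brass':(80,46,26),'green':(80,46,24),'white':(80,46,20),'grey':(80,46,26),'blue':(116,66,16),'yellow':(116,66,16)}
def K(c):
    f=240/np.tan(np.radians(c['vertical_fov']/2)); return f
def proj(c,P):
    p=np.atleast_2d(P)@c['R'].T+c['t']; s=p[:,:2]/p[:,2:]; r2=(s**2).sum(1,keepdims=True)
    return s*(1+c['k1']*r2)*K(c)+[c['cx'],c['cy']]
def ray(c,u,z):
    d=(np.array(u,float)-[c['cx'],c['cy']])/K(c); s=d.copy()
    for _ in range(20): s=d/(1+c['k1']*(s@s))
    v=c['R'].T@np.array([*s,1]); o=-c['R'].T@c['t']; return o+v*(z-o[2])/v[2]
def pts(name,p):
    L,W,H=np.array(DIM[name])/1000; x,y,a,zt=p
    q=[(i*L/2,j*W/2,z) for i in(-1,1) for j in(-1,1) for z in(zt-H,zt)]
    if name=='green': q+=[(i*.032,j*.002,zt+.01) for i in(-1,1) for j in(-1,1)]
    q=np.array(q); R=np.array([[np.cos(a),-np.sin(a)],[np.sin(a),np.cos(a)]])
    q[:,:2]=q[:,:2]@R.T+[x,y]; return q
S=6
def mask(im,seed,w=50):
    lab=cv2.cvtColor(im.astype(np.float32)/255,cv2.COLOR_RGB2LAB)
    u,v=map(int,seed); sl=(slice(max(v-w,0),v+w),slice(max(u-w,0),u+w)); P=lab[sl]
    P=cv2.resize(P,None,fx=S,fy=S,interpolation=cv2.INTER_CUBIC)
    b=np.median(P.reshape(-1,3),0); d=P-b
    m=((np.hypot(d[...,1],d[...,2])>14)&(d[...,0]>-6))|(d[...,0]>12)|((np.hypot(d[...,1],d[...,2])>9)&(np.hypot(P[...,1],P[...,2])<9))
    m=cv2.morphologyEx(m.astype(np.uint8),cv2.MORPH_CLOSE,np.ones((13,13)))
    m=cv2.morphologyEx(m,cv2.MORPH_OPEN,np.ones((13,13)))
    n,l,st,ce=cv2.connectedComponentsWithStats(m)
    k=1+np.argmin([np.hypot(*(c-(w*S))) - .2*np.sqrt(s[4]) for c,s in zip(ce[1:],st[1:])])
    cs,_=cv2.findContours((l==k).astype(np.uint8),cv2.RETR_EXTERNAL,cv2.CHAIN_APPROX_NONE)
    h=cv2.convexHull(max(cs,key=len))[:,0].astype(float)
    return (h+.5)/S-.5+[max(u-w,0),max(v-w,0)]
def iou(A,B):
    A=A.astype(np.float32);B=B.astype(np.float32)
    a=cv2.contourArea(A);b=cv2.contourArea(B); i=cv2.intersectConvexConvex(A,B)[0]; return i/(a+b-i)
def fit(name,obs,p0,freez=True):
    def cost(p):
        if not freez: p=[*p,p0[3]]
        return sum(1-iou(cv2.convexHull(proj(c,pts(name,p)).astype(np.float32))[:,0],h) for c,h in obs)
    best=None
    for a in np.linspace(0,np.pi,8,endpoint=False)if p0[2] is None else [p0[2]]:
        x0=[p0[0],p0[1],a,p0[3]][:4 if freez else 3]
        st=np.array([x0]+[np.array(x0)+d for d in np.diag([.01,.01,.2,.01][:len(x0)])])
        r=minimize(cost,x0,method='Nelder-Mead',options=dict(initial_simplex=st,xatol=1e-5,fatol=1e-6,maxiter=800))
        if best is None or r.fun<best.fun: best=r
    return best
E
cat > m.py <<'E'
from h import *
T={'red':(235,215),'white':(321,211),'grey':(395,215),'brass':(474,257),'green':(234,291),'blue':(314,290),'yellow':(399,291)}
Sc={'red':(362,308),'white':(308,264),'grey':(272,228),'brass':(264,183),'green':(413,275),'blue':(363,239),'yellow':(320,205)}
ct,cs=bot.camera_info('top'),bot.camera_info('scene')
it,is_=cv2.imread('pics/top0.png')[:,:,::-1],cv2.imread('pics/scene0.png')[:,:,::-1]
vt,vs=it.copy(),is_.copy()
for n in T:
    ht,hs=mask(it,T[n]),mask(is_,Sc[n],35)
    zt=DIM[n][2]/1000; g=ray(ct,T[n],zt)
    r=fit(n,[(ct,ht),(cs,hs)],(g[0],g[1],None,zt)); r2=fit(n,[(ct,ht)],(g[0],g[1],r.x[2],zt),False)
    r3=fit(n,[(cs,hs)],(g[0],g[1],r.x[2],zt),False)
    print(n,'both',r.x.round(4),round(r.fun,3),'ztrue',zt,'top',r2.x.round(4),round(r2.fun,3),'scene',r3.x.round(4),round(r3.fun,3))
    for v,h in((vt,ht),(vs,hs)): cv2.polylines(v,[np.round(h).astype(int)],True,(255,0,255))
a=cv2.resize(vt[150:350,180:520],None,fx=2.3,fy=2.3)[:300*2]
b=cv2.resize(vs[150:340,220:460],None,fx=2.3,fy=2.3)
cv2.imwrite('pics/fit_t.png',a[:,:,::-1]);cv2.imwrite('pics/fit_s.png',b[:,:,::-1])
for n,u,z in(('tape',(157,251),.01),('tin',(161,181),.05),('drv_tip',(494,210),.005),('drv_h',(491,142),.013)): print(n,ray(ct,u,z).round(3))
E
python3 m.py
```

```text
red both [ 0.6125  0.175  -0.1607  0.0269] 0.106 ztrue 0.022 top [ 0.6135  0.1749 -0.1473] 0.034 scene [ 0.6089  0.1727 -0.163 ] 0.062
white both [ 0.6217 -0.0098 -0.0653  0.0265] 0.238 ztrue 0.02 top [ 0.6225 -0.0109 -0.098 ] 0.116 scene [ 0.6201 -0.01   -0.0909] 0.132
grey both [ 0.6113 -0.167   2.4493  0.0279] 0.107 ztrue 0.026 top [ 0.6112 -0.1678  2.4445] 0.061 scene [ 0.6092 -0.168   2.4477] 0.048
brass both [ 0.5206 -0.3362  0.1511  0.0283] 0.162 ztrue 0.026 top [ 0.5208 -0.3368  0.1475] 0.014 scene [ 0.5134 -0.3403  0.2114] 0.132
green both [ 0.4494  0.1746 -0.2867  0.0282] 0.117 ztrue 0.024 top [ 0.4505  0.1749 -0.2859] 0.036 scene [ 0.4456  0.1727 -0.3117] 0.074
blue both [0.4542 0.0059 0.2154 0.0214] 0.171 ztrue 0.016 top [0.4526 0.0035 0.2363] 0.099 scene [0.4512 0.0035 0.1839] 0.083
yellow both [ 0.4499 -0.173  -0.1425  0.0223] 0.166 ztrue 0.016 top [ 0.4488 -0.176  -0.1438] 0.088 scene [ 0.4469 -0.1746 -0.1471] 0.091
tape [0.537 0.342 0.01 ]
tin [0.682 0.327 0.05 ]
drv_tip [ 0.624 -0.388  0.005]
drv_h [ 0.774 -0.386  0.013]
```

move_arm(rows=[{"offset": [0.25,0.25,0.1],"dr": [0,0,-0.06]},{"offset": [0.5,0.5,0.3],"dr": [0,0,-0.12]},{"offset": [0.7,0.75,0.5],"dr": [0,0,-0.18]},{"offset": [0.7,1,0.5],"dr": [0,0,-0.25]},{"offset": [0.7,1,0.5],"dr": [0,0,-0.25]}])

```text
t: 0.6
position: [0.2832, -0.3636, 0.2994]
ee_rot: [-0.706, 0.709, -0.0, -0.0]
force: [0.5, 0.2, 0.6]
width: 0.0878
```

move_arm(rows=[{"offset": [0.25,0.25,0.1],"dr": [0,0,0]},{"offset": [0.5,0.5,0.2],"dr": [0,0,0]},{"offset": [0.7,0.75,0.25],"dr": [0,0,0]},{"offset": [0.9,1,0.25],"dr": [0,0,0]},{"offset": [0.9,1,0.25],"dr": [0,0,0]}])

```text
t: 1.1
position: [0.3922, -0.244, 0.3285]
ee_rot: [0.707, -0.707, -0.0, -0.0]
force: [0.1, -0.4, 0.2]
width: 0.0883
```

move_arm(rows=[{"offset": [0.25,0.2,0],"dr": [0,0,0]},{"offset": [0.5,0.3,0],"dr": [0,0,0]},{"offset": [0.75,0.3,0],"dr": [0,0,0]},{"offset": [0.8,0.3,0],"dr": [0,0,0]},{"offset": [0.8,0.3,0],"dr": [0,0,0]},{"offset": [0.8,0.3,0],"dr": [0,0,0]}])

```text
t: 1.7
position: [0.4857, -0.2109, 0.3284]
ee_rot: [-0.705, 0.709, 0.0, -0.0]
force: [0.3, 0.1, -0.6]
width: 0.0883
```

```bash
python3 - <<'E'
from h import *
s=bot.state(); c=bot.camera_info('wrist'); im=bot.capture('wrist'); cv2.imwrite('pics/w1.png',im[:,:,::-1]); np.save('w1.npy',c,allow_pickle=True)
print(s['t'],s['position'],s['ee_rot'],c['vertical_fov'],c['k1'],-c['R'].T@c['t'],c['R'])
D={'red':(.613,.175),'white':(.622,-.01),'grey':(.611,-.168),'brass':(.521,-.336),'green':(.4505,.175),'blue':(.4526,.0035),'yellow':(.449,-.175)}
for n in D: print(n,proj(c,np.array([*D[n],.02])))
E
```

```text
1.7 [ 0.48568328 -0.21089259  0.32843562] [-7.05121313e-01  7.09086571e-01  3.52164916e-04 -2.11518028e-04] 64.84321575982034 -0.014909821096968858 [ 0.552996   -0.21221461  0.47540783] [[-5.85713763e-03 -9.99982829e-01 -1.87784665e-04]
 [-9.65066689e-01  5.60343549e-03  2.61944436e-01]
 [-2.61938886e-01  1.71546934e-03 -9.65082938e-01]]
red [[-15.37660519  88.5649253 ]]
white [[144.10661803  77.57819103]]
grey [[284.92063361  86.6380833 ]]
brass [[428.93603385 166.97091638]]
green [[ 14.87299596 227.47195232]]
blue [[150.66348666 224.92785705]]
yellow [[294.84942286 226.90063105]]
```

View pics/w1.png

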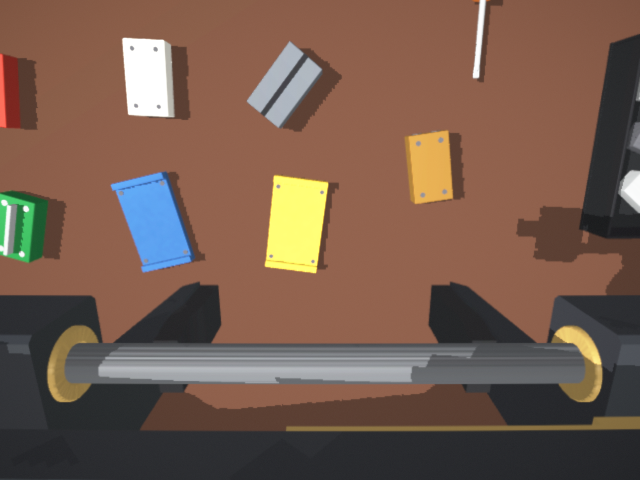

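The wrist view shows white (148,78), grey (285,85), brass (430,167), blue (153,222) and yellow (297,224), matching the predicted positions. I'll shift +y for a second view that takes in red and green.

move_arm(rows=[{"offset": [0,0.3,0],"dr": [0,0,0]},{"offset": [0,0.6,0],"dr": [0,0,0]},{"offset": [0,0.9,0],"dr": [0,0,0]},{"offset": [0,1,0],"dr": [0,0,0]}])

```text
t: 2.15
position: [0.4857, -0.0882, 0.3294]
ee_rot: [-0.706, 0.708, -0.0, 0.0]
force: [-0.2, -0.6, -0.2]
width: 0.0884
```

move_arm(rows=[{"offset": [0,0.3,0],"dr": [0,0,0]},{"offset": [0,0.6,0],"dr": [0,0,0]},{"offset": [0,0.8,0],"dr": [0,0,0]},{"offset": [0,0.8,0],"dr": [0,0,0]},{"offset": [0,0.8,0],"dr": [0,0,0]}])

```text
t: 2.65
position: [0.4864, 0.005, 0.3288]
ee_rot: [-0.705, 0.709, -0.0, -0.0]
force: [0.0, -0.4, 0.2]
width: 0.0885
```

```bash
cat > m2.py <<'E'
from h import *
D={'red':(.613,.175,-.15),'white':(.622,-.01,-.08),'grey':(.611,-.168,2.445),'brass':(.521,-.336,.15),'green':(.4505,.175,-.286),'blue':(.4526,.0035,.21),'yellow':(.449,-.175,-.145)}
def gmask(im,poly):
    # grabCut seeded by the predicted silhouette, on an enlarged patch
    S=4; lo=np.floor(poly.min(0)-16).clip(0).astype(int); hi=np.ceil(poly.max(0)+16).astype(int)
    P=cv2.resize(im[lo[1]:hi[1],lo[0]:hi[0]],None,fx=S,fy=S,interpolation=cv2.INTER_CUBIC)
    q=np.round((poly-lo+.5)*S-.5).astype(np.int32)
    f=np.zeros(P.shape[:2],np.uint8); cv2.fillConvexPoly(f,cv2.convexHull(q),1)
    big=cv2.dilate(f,np.ones((9*S,9*S))); sm=cv2.erode(f,np.ones((9*S,9*S)))
    m=np.where(sm>0,1,np.where(big>0,np.where(f>0,3,2),0)).astype(np.uint8)
    cv2.grabCut(np.ascontiguousarray(P[:,:,::-1]),m,None,np.zeros((1,65)),np.zeros((1,65)),4,cv2.GC_INIT_WITH_MASK)
    g=cv2.morphologyEx(((m==1)|(m==3)).astype(np.uint8),cv2.MORPH_OPEN,np.ones((13,13)))
    cs,_=cv2.findContours(g,cv2.RETR_EXTERNAL,cv2.CHAIN_APPROX_NONE)
    h=cv2.convexHull(max(cs,key=cv2.contourArea))[:,0].astype(float)
    return (h+.5)/S-.5+lo
def run(views,names,draw=True):
    out={}
    for n in names:
        zt=DIM[n][2]/1000; obs=[]; tags=[]
        for k,(im,c,v) in views.items():
            p=proj(c,pts(n,(*D[n],zt))); 
            if p.min()<5 or p[:,0].max()>634 or p[:,1].max()>(280 if k[0]=='w' else 470): continue
            h=gmask(im,p); obs.append((c,h)); tags.append(k)
            cv2.polylines(v,[np.round(h*4).astype(int)],True,(255,0,255),1,cv2.LINE_AA,2)
        r=fit(n,obs,(*D[n],zt)); rk=fit(n,obs,(*r.x[:3],zt),False); out[n]=rk.x
        print(n,tags,'free z',r.x.round(4),round(r.fun/len(obs),3),'zt',zt,'fixed',rk.x.round(4),round(rk.fun/len(obs),3))
        for t,o in zip(tags,obs):
            q=fit(n,[o],(*rk.x,zt),False); print('    ',t,q.x.round(4),round(q.fun,3))
    return out
E
python3 - <<'E'
from m2 import *
c=bot.camera_info('wrist'); im=bot.capture('wrist'); cv2.imwrite('pics/w2.png',im[:,:,::-1]); np.save('w2.npy',c,allow_pickle=True)
V={}
for k,f in(('w1','w1'),('w2','w2'),('top','top0'),('scene','scene0')):
    i=cv2.imread(f'pics/{f}.png')[:,:,::-1].copy()
    V[k]=(i,np.load(k+'.npy',allow_pickle=True).item() if k[0]=='w' else bot.camera_info(k),i.copy())
run(V,D)
A=np.vstack([cv2.resize(V[k][2][:300],None,fx=1.0,fy=1.0) for k in('w1','w2')])
cv2.imwrite('pics/ov.png',A[:,:,::-1])
print(bot.state()['position'])
E
```

```text
red ['w2', 'top', 'scene'] free z [ 0.6126  0.1738 -0.1584  0.0253] 0.045 zt 0.022 fixed [ 0.6127  0.1741 -0.1547] 0.054
     w2 [ 0.613   0.1739 -0.1624] 0.015
     top [ 0.6136  0.1746 -0.1579] 0.021
     scene [ 0.6096  0.1724 -0.1709] 0.053
white ['w1', 'w2', 'top', 'scene'] free z [ 0.6216 -0.0118 -0.054   0.0224] 0.059 zt 0.02 fixed [ 0.622  -0.011  -0.0532] 0.066
     w1 [ 0.622  -0.011  -0.0529] 0.01
     w2 [ 0.6227 -0.0116 -0.051 ] 0.037
     top [ 0.6225 -0.0108 -0.0677] 0.085
     scene [ 0.6184 -0.0122 -0.0856] 0.089
grey ['w1', 'w2', 'top', 'scene'] free z [ 0.6115 -0.1675  2.4544  0.0268] 0.033 zt 0.026 fixed [ 0.6118 -0.1676  2.4537] 0.037
     w1 [ 0.6118 -0.1676  2.4549] 0.014
     w2 [ 0.6118 -0.1678  2.4497] 0.013
     top [ 0.6114 -0.1675  2.4422] 0.043
     scene [ 0.6093 -0.1671  2.4583] 0.048
brass ['w1', 'w2', 'top', 'scene'] free z [ 0.521  -0.3364  0.1403  0.0274] 0.044 zt 0.026 fixed [ 0.5209 -0.3369  0.1434] 0.046
     w1 [ 0.5207 -0.3368  0.1445] 0.025
     w2 [ 0.521  -0.3367  0.1486] 0.035
     top [ 0.5209 -0.3365  0.1333] 0.028
     scene [ 0.5188 -0
[... 168 characters left out ...]
 -0.3037] 0.018
     top [ 0.4503  0.174  -0.2899] 0.049
     scene [ 0.4489  0.1731 -0.3251] 0.052
blue ['w1', 'w2', 'top', 'scene'] free z [0.4534 0.0036 0.2153 0.0183] 0.039 zt 0.016 fixed [0.4526 0.0039 0.2158] 0.048
     w1 [0.4534 0.0047 0.2099] 0.026
     w2 [0.4532 0.0037 0.2108] 0.025
     top [0.4531 0.0035 0.2056] 0.042
     scene [0.4494 0.0033 0.1911] 0.072
yellow ['w1', 'w2', 'top', 'scene'] free z [ 0.4499 -0.1748 -0.1397  0.0195] 0.039 zt 0.016 fixed [ 0.4488 -0.1755 -0.1375] 0.05
     w1 [ 0.4493 -0.175  -0.131 ] 0.025
     w2 [ 0.4497 -0.176  -0.1335] 0.022
     top [ 0.4496 -0.1755 -0.1304] 0.042
     scene [ 0.4463 -0.1755 -0.1488] 0.073
[0.48649937 0.00471183 0.32873376]
```

View pics/ov.png

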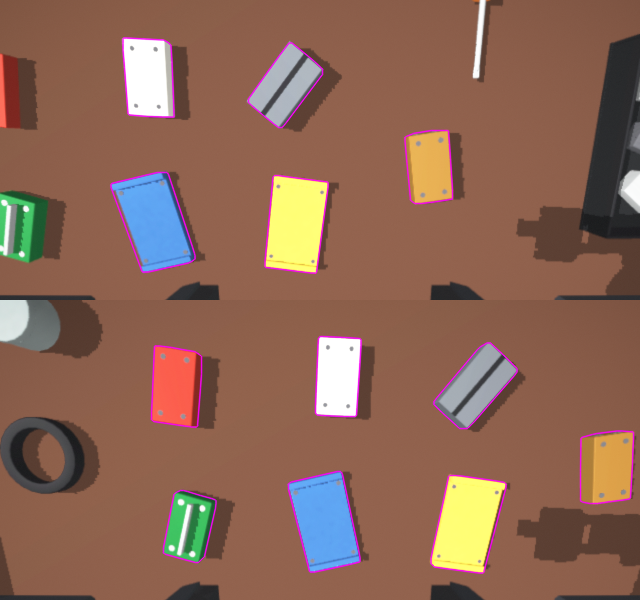

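Silhouettes trace the pieces well. The wrist and top views agree within 1–2 mm, and the free heights match the given ones to about 3 mm. I'll start with the white plate at (0.622,-0.011), yaw -3°.

move_arm(rows=[{"offset": [0.3,-0.05,-0.3],"dr": [0,0,-0.03]},{"offset": [0.6,-0.1,-0.6],"dr": [0,0,-0.03]},{"offset": [0.9,-0.14,-0.9],"dr": [0,0,-0.03]},{"offset": [0.9,-0.14,-1],"dr": [0,0,-0.03]}])

```text
t: 3.1
position: [0.5955, -0.0131, 0.2035]
ee_rot: [-0.688, 0.726, 0.002, -0.002]
force: [0.2, -0.1, -0.3]
width: 0.0879
```

move_arm(rows=[{"offset": [0.225,0,-0.3],"dr": [0,0,0]},{"offset": [0.225,0,-0.6],"dr": [0,0,0]},{"offset": [0.225,0,-0.9],"dr": [0,0,0]},{"offset": [0.225,0,-1],"dr": [0,0,0]},{"offset": [0.225,0,-1],"dr": [0,0,0]}])

```text
t: 3.6
position: [0.6209, -0.0117, 0.0882]
ee_rot: [-0.688, 0.726, 0.001, -0.001]
force: [0.8, 0.8, -0.2]
width: 0.0877
```

move_arm(rows=[{"offset": [0,0,-0.2],"dr": [0,0,0]},{"offset": [0,0,-0.4],"dr": [0,0,0]},{"offset": [0,0,-0.55],"dr": [0,0,0]},{"offset": [0,0,-0.65],"dr": [0,0,0]},{"offset": [0,0,-0.7],"dr": [0,0,0]},{"offset": [0,0,-0.7],"dr": [0,0,0]}])

```text
t: 4.2
position: [0.6219, -0.0111, 0.0054]
ee_rot: [-0.688, 0.725, -0.0, 0.0]
force: [0.1, -0.1, -0.2]
width: 0.0881
```

move_arm(rows=[{"offset": [0,0,0],"dr": [0,0,0]},{"offset": [0,0,0],"dr": [0,0,0]},{"offset": [0,0,0],"dr": [0,0,0]},{"offset": [0,0,0],"dr": [0,0,0]},{"offset": [0,0,0],"dr": [0,0,0]},{"offset": [0,0,0],"dr": [0,0,0]},{"offset": [0,0,0],"dr": [0,0,0]},{"offset": [0,0,0],"dr": [0,0,0]}], jaw=255, squeeze=30)

```text
t: 5.0
position: [0.6215, -0.0109, 0.0048]
ee_rot: [-0.688, 0.725, -0.0, 0.0]
force: [0.6, 0.2, 1.5]
width: 0.0459
```

move_arm(rows=[{"offset": [0,0,0.1],"dr": [0,0,0]},{"offset": [0,0,0.3],"dr": [0,0,0]},{"offset": [0,0,0.5],"dr": [0,0,0]},{"offset": [0,0,0.6667],"dr": [0,0,0]},{"offset": [0,0,0.6667],"dr": [0,0,0]}])

```text
t: 5.5
position: [0.6229, -0.011, 0.0881]
ee_rot: [-0.689, 0.725, -0.002, 0.002]
force: [-0.6, -0.1, -1.6]
width: 0.0457
```

move_arm(rows=[{"offset": [-0.1,-0.1,0],"dr": [0,0,-0.01]},{"offset": [-0.25,-0.25,0],"dr": [0,0,-0.03]},{"offset": [-0.45,-0.43,0],"dr": [0,0,-0.051]},{"offset": [-0.6,-0.58,0],"dr": [0,0,-0.051]},{"offset": [-0.72,-0.69,0],"dr": [0,0,-0.051]}])

```text
t: 6.0
position: [0.5336, -0.0944, 0.0839]
ee_rot: [-0.659, 0.752, 0.001, -0.0]
force: [-0.3, -1.0, -0.8]
width: 0.0458
```

move_arm(rows=[{"offset": [-0.2,-0.2,0],"dr": [0,0,0]},{"offset": [-0.4,-0.38,0],"dr": [0,0,0]},{"offset": [-0.6,-0.57,0],"dr": [0,0,0]},{"offset": [-0.7175,-0.6825,0],"dr": [0,0,0]},{"offset": [-0.7175,-0.6825,0],"dr": [0,0,0]},{"offset": [-0.7175,-0.6825,0],"dr": [0,0,0]}])

```text
t: 6.6
position: [0.4491, -0.1754, 0.0844]
ee_rot: [-0.659, 0.752, 0.0, 0.0]
force: [-0.2, -0.0, -0.9]
width: 0.0455
```

move_arm(rows=[{"offset": [0,0,-0.15],"dr": [0,0,0]},{"offset": [0,0,-0.3],"dr": [0,0,0]},{"offset": [0,0,-0.42],"dr": [0,0,0]},{"offset": [0,0,-0.5],"dr": [0,0,0]},{"offset": [0,0,-0.55],"dr": [0,0,0]},{"offset": [0,0,-0.575],"dr": [0,0,0]},{"offset": [0,0,-0.575],"dr": [0,0,0]},{"offset": [0,0,-0.575],"dr": [0,0,0]}])

```text
t: 7.4
position: [0.4493, -0.1756, 0.0161]
ee_rot: [-0.659, 0.752, -0.0, 0.0]
force: [0.2, 0.3, -0.9]
width: 0.0461
```

move_arm(rows=[{"offset": [0,0,0],"dr": [0,0,0]},{"offset": [0,0,0],"dr": [0,0,0]},{"offset": [0,0,0],"dr": [0,0,0]},{"offset": [0,0,0],"dr": [0,0,0]},{"offset": [0,0,0],"dr": [0,0,0]},{"offset": [0,0,0],"dr": [0,0,0]}], jaw=0)

```text
t: 8.0
position: [0.449, -0.1756, 0.0157]
ee_rot: [-0.659, 0.752, -0.0, 0.0]
force: [0.4, -1.2, 0.2]
width: 0.0878
```

move_arm(rows=[{"offset": [0,0,0.15],"dr": [0,0,0]},{"offset": [0,0,0.35],"dr": [0,0,0]},{"offset": [0,0,0.6],"dr": [0,0,0]},{"offset": [0,0,0.7],"dr": [0,0,0]}])

```text
t: 8.4
position: [0.4498, -0.176, 0.1019]
ee_rot: [-0.659, 0.752, -0.002, 0.0]
force: [0.7, 0.6, 1.1]
width: 0.0881
```

move_arm(rows=[{"offset": [0.3,0.0664,0.3],"dr": [0,0,-0.09]},{"offset": [0.6,0.0664,0.3],"dr": [0,0,-0.18]},{"offset": [0.9,0.0664,0.3],"dr": [0,0,-0.27]},{"offset": [0.9,0.0664,0.3],"dr": [0,0,-0.353]},{"offset": [0.9,0.0664,0.3],"dr": [0,0,-0.353]}])

```text
t: 8.9
position: [0.5571, -0.1672, 0.1345]
ee_rot: [-0.428, 0.904, 0.001, -0.0]
force: [-0.7, -0.5, 0.4]
width: 0.0883
```

move_arm(rows=[{"offset": [0.3,0,-0.2],"dr": [0,0,0]},{"offset": [0.4525,0,-0.4],"dr": [0,0,0]},{"offset": [0.4525,0,-0.4],"dr": [0,0,0]},{"offset": [0.4525,0,-0.4],"dr": [0,0,0]}])

```text
t: 9.3
position: [0.6105, -0.1676, 0.0875]
ee_rot: [-0.429, 0.903, 0.0, -0.0]
force: [0.7, 0.4, 0.6]
width: 0.0882
```

```bash
python3 - <<'E'
from h import *
a=bot.capture('top');b=bot.capture('scene')
cv2.imwrite('pics/top1.png',a[:,:,::-1]);cv2.imwrite('pics/scene1.png',b[:,:,::-1])
A=cv2.resize(a[150:350,200:520],(800,500)) ;B=cv2.resize(b[150:300,220:460],(800,500))
cv2.imwrite('pics/c1.png',np.vstack([cv2.resize(A,(480,300)),cv2.resize(B,(480,300))])[:,:,::-1])
print(bot.state()['position'],bot.state()['joint_pos'])
E
```

```text
[ 0.61093824 -0.16790868  0.08907115] [-4.52787956e-01  6.88115513e-01  1.31914137e+00 -8.43141796e-05
  1.13295054e+00  1.80377732e+00]
```

View pics/c1.png

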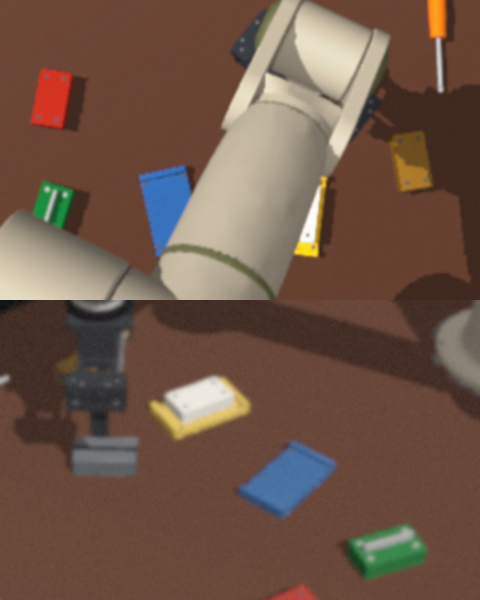

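The scene crop shows the white plate sitting squarely between the yellow lips. I'll take the grey block next.

move_arm(rows=[{"offset": [0,0,-0.2],"dr": [0,0,0]},{"offset": [0,0,-0.4],"dr": [0,0,0]},{"offset": [0,0,-0.55],"dr": [0,0,0]},{"offset": [0,0,-0.65],"dr": [0,0,0]},{"offset": [0,0,-0.6833],"dr": [0,0,0]},{"offset": [0,0,-0.6833],"dr": [0,0,0]}])

```text
t: 10.0
position: [0.6114, -0.1678, 0.0063]
ee_rot: [-0.428, 0.904, -0.0, 0.0]
force: [0.2, -0.7, -0.7]
width: 0.0883
```

move_arm(rows=[{"offset": [0,0,0],"dr": [0,0,0]},{"offset": [0,0,0],"dr": [0,0,0]},{"offset": [0,0,0],"dr": [0,0,0]},{"offset": [0,0,0],"dr": [0,0,0]},{"offset": [0,0,0],"dr": [0,0,0]},{"offset": [0,0,0],"dr": [0,0,0]},{"offset": [0,0,0],"dr": [0,0,0]},{"offset": [0,0,0],"dr": [0,0,0]}], jaw=255, squeeze=45)

```text
t: 10.8
position: [0.6114, -0.1674, 0.0058]
ee_rot: [-0.428, 0.904, -0.0, 0.0]
force: [0.3, 0.9, 1.8]
width: 0.0456
```

move_arm(rows=[{"offset": [0,0,0.1],"dr": [0,0,0]},{"offset": [0,0,0.25],"dr": [0,0,0]},{"offset": [0,0,0.42],"dr": [0,0,0]},{"offset": [0,0,0.58],"dr": [0,0,0]},{"offset": [0,0,0.7083],"dr": [0,0,0]},{"offset": [0,0,0.7083],"dr": [0,0,0]}])

```text
t: 11.4
position: [0.6121, -0.168, 0.093]
ee_rot: [-0.428, 0.904, -0.001, 0.001]
force: [0.8, -0.5, -3.6]
width: 0.0456
```

move_arm(rows=[{"offset": [-0.1,0,0],"dr": [0,0,0.03]},{"offset": [-0.25,-0.01,0],"dr": [0,0,0.09]},{"offset": [-0.4,-0.02,0],"dr": [0,0,0.15]},{"offset": [-0.55,-0.03,0],"dr": [0,0,0.21]},{"offset": [-0.7,-0.04,0],"dr": [0,0,0.27]},{"offset": [-0.85,-0.05,0],"dr": [0,0,0.32]},{"offset": [-0.95,-0.0667,0],"dr": [0,0,0.353]},{"offset": [-0.95,-0.0667,0],"dr": [0,0,0.353]}])

```text
t: 12.2
position: [0.496, -0.1754, 0.09]
ee_rot: [-0.659, 0.752, 0.001, -0.0]
force: [0.3, 0.3, -3.6]
width: 0.0459
```

move_arm(rows=[{"offset": [-0.12,0,0],"dr": [0,0,0]},{"offset": [-0.26,0,0],"dr": [0,0,0]},{"offset": [-0.36,0,0],"dr": [0,0,0]},{"offset": [-0.4025,0,0],"dr": [0,0,0]},{"offset": [-0.4025,0,0],"dr": [0,0,0]},{"offset": [-0.4025,0,0],"dr": [0,0,0]}])

```text
t: 12.8
position: [0.4496, -0.1757, 0.0907]
ee_rot: [-0.659, 0.752, -0.0, 0.0]
force: [0.6, 0.5, -5.2]
width: 0.0459
```

move_arm(rows=[{"offset": [0,0,-0.1],"dr": [0,0,0]},{"offset": [0,0,-0.22],"dr": [0,0,0]},{"offset": [0,0,-0.32],"dr": [0,0,0]},{"offset": [0,0,-0.39],"dr": [0,0,0]},{"offset": [0,0,-0.43],"dr": [0,0,0]},{"offset": [0,0,-0.45],"dr": [0,0,0]},{"offset": [0,0,-0.45],"dr": [0,0,0]},{"offset": [0,0,-0.45],"dr": [0,0,0]}])

```text
t: 13.6
position: [0.4493, -0.1757, 0.0371]
ee_rot: [-0.659, 0.752, -0.0, 0.0]
force: [-1.0, 0.1, -4.8]
width: 0.0456
```

move_arm(rows=[{"offset": [0,0,0],"dr": [0,0,0]},{"offset": [0,0,0],"dr": [0,0,0]},{"offset": [0,0,0],"dr": [0,0,0]},{"offset": [0,0,0],"dr": [0,0,0]},{"offset": [0,0,0],"dr": [0,0,0]},{"offset": [0,0,0],"dr": [0,0,0]}], jaw=0)

```text
t: 14.2
position: [0.4491, -0.1756, 0.0368]
ee_rot: [-0.659, 0.752, -0.0, 0.0]
force: [0.2, -0.8, -0.7]
width: 0.0877
```

move_arm(rows=[{"offset": [0,0,0.15],"dr": [0,0,0]},{"offset": [0,0,0.35],"dr": [0,0,0]},{"offset": [0,0,0.6],"dr": [0,0,0]},{"offset": [0,0,0.7],"dr": [0,0,0]}])

```text
t: 14.6
position: [0.4498, -0.176, 0.1229]
ee_rot: [-0.659, 0.752, -0.002, 0.0]
force: [-0.3, 0.3, -0.5]
width: 0.0881
```

move_arm(rows=[{"offset": [0.15,0.3,0],"dr": [0,0,-0.018]},{"offset": [0.3,0.6,0],"dr": [0,0,-0.018]},{"offset": [0.454,0.971,0],"dr": [0,0,-0.018]}])

```text
t: 14.9
position: [0.5039, -0.0583, 0.1203]
ee_rot: [-0.648, 0.762, 0.0, -0.0]
force: [0.2, -0.1, -0.1]
width: 0.0883
```

move_arm(rows=[{"offset": [0.15,0.3,0],"dr": [0,0,0]},{"offset": [0.3,0.6,0],"dr": [0,0,0]},{"offset": [0.454,0.971,0],"dr": [0,0,0]}])

```text
t: 15.2
position: [0.5584, 0.0587, 0.12]
ee_rot: [-0.648, 0.762, 0.0, -0.0]
force: [0.1, -0.2, -0.4]
width: 0.0881
```

move_arm(rows=[{"offset": [0.15,0.3,0],"dr": [0,0,0]},{"offset": [0.3,0.6,0],"dr": [0,0,0]},{"offset": [0.4545,0.9,-0.15],"dr": [0,0,0]},{"offset": [0.4545,0.9705,-0.25],"dr": [0,0,0]},{"offset": [0.4545,0.9705,-0.25],"dr": [0,0,0]},{"offset": [0.4545,0.9705,-0.25],"dr": [0,0,0]}])

```text
t: 15.8
position: [0.6122, 0.173, 0.0905]
ee_rot: [-0.648, 0.762, 0.0, -0.0]
force: [0.2, -0.2, -0.4]
width: 0.0881
```

```bash
python3 - <<'E'
from m2 import *
a=bot.capture('top');b=bot.capture('scene')
cv2.imwrite('pics/top2.png',a[:,:,::-1]);cv2.imwrite('pics/scene2.png',b[:,:,::-1])
cv2.imwrite('pics/c2.png',np.vstack([cv2.resize(a[150:350,200:520],(480,300)),cv2.resize(b[150:300,220:460],(480,300))])[:,:,::-1])
print(bot.state()['position'],bot.state()['t'])
E
```

```text
[0.61271226 0.17264556 0.09154542] 15.9
```

View pics/c2.png

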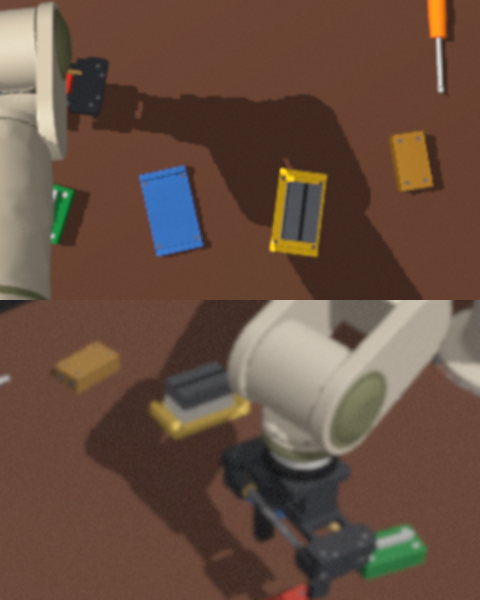

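The grey block sits squarely on the white plate. Next is the red plate.

move_arm(rows=[{"offset": [0,0,-0.2],"dr": [0,0,0]},{"offset": [0,0,-0.4],"dr": [0,0,0]},{"offset": [0,0,-0.55],"dr": [0,0,0]},{"offset": [0,0,-0.67],"dr": [0,0,0]},{"offset": [0,0,-0.7167],"dr": [0,0,0]},{"offset": [0,0,-0.7167],"dr": [0,0,0]}])

```text
t: 16.5
position: [0.6125, 0.1735, 0.0047]
ee_rot: [-0.648, 0.762, 0.0, -0.0]
force: [0.0, -0.6, 0.4]
width: 0.0886
```

move_arm(rows=[{"offset": [0,0,0],"dr": [0,0,0]},{"offset": [0,0,0],"dr": [0,0,0]},{"offset": [0,0,0],"dr": [0,0,0]},{"offset": [0,0,0],"dr": [0,0,0]},{"offset": [0,0,0],"dr": [0,0,0]},{"offset": [0,0,0],"dr": [0,0,0]},{"offset": [0,0,0],"dr": [0,0,0]},{"offset": [0,0,0],"dr": [0,0,0]}], jaw=255, squeeze=30)

```text
t: 17.3
position: [0.6126, 0.174, 0.0048]
ee_rot: [-0.648, 0.762, -0.0, 0.0]
force: [-0.8, -0.5, 2.0]
width: 0.0459
```

move_arm(rows=[{"offset": [0,0,0.1],"dr": [0,0,0]},{"offset": [0,0,0.25],"dr": [0,0,0]},{"offset": [0,0,0.42],"dr": [0,0,0]},{"offset": [0,0,0.58],"dr": [0,0,0]},{"offset": [0,0,0.7083],"dr": [0,0,0]},{"offset": [0,0,0.7083],"dr": [0,0,0]}])

```text
t: 17.9
position: [0.6135, 0.1741, 0.0922]
ee_rot: [-0.648, 0.761, -0.001, 0.002]
force: [-0.2, -0.9, -2.0]
width: 0.0459
```

move_arm(rows=[{"offset": [-0.1,-0.1,0],"dr": [0,0,0.03]},{"offset": [-0.25,-0.25,0],"dr": [0,0,0.09]},{"offset": [-0.4,-0.42,0],"dr": [0,0,0.15]},{"offset": [-0.55,-0.58,0],"dr": [0,0,0.2]},{"offset": [-0.6654,-0.7083,0],"dr": [0,0,0.237]}])

```text
t: 18.4
position: [0.5312, 0.0881, 0.0889]
ee_rot: [0.779, -0.627, -0.001, 0.001]
force: [1.0, 0.2, -2.1]
width: 0.046
```

move_arm(rows=[{"offset": [-0.18,-0.18,0],"dr": [0,0,0]},{"offset": [-0.36,-0.38,0],"dr": [0,0,0]},{"offset": [-0.52,-0.56,0],"dr": [0,0,0]},{"offset": [-0.63,-0.67,0],"dr": [0,0,0]},{"offset": [-0.6654,-0.7083,0],"dr": [0,0,0]},{"offset": [-0.6654,-0.7083,0],"dr": [0,0,0]},{"offset": [-0.6654,-0.7083,0],"dr": [0,0,0]}])

```text
t: 19.1
position: [0.4533, 0.0043, 0.0896]
ee_rot: [0.778, -0.628, 0.0, -0.0]
force: [0.7, -0.1, -1.5]
width: 0.0457
```

move_arm(rows=[{"offset": [0,0,-0.15],"dr": [0,0,0]},{"offset": [0,0,-0.3],"dr": [0,0,0]},{"offset": [0,0,-0.43],"dr": [0,0,0]},{"offset": [0,0,-0.53],"dr": [0,0,0]},{"offset": [0,0,-0.59],"dr": [0,0,0]},{"offset": [0,0,-0.6167],"dr": [0,0,0]},{"offset": [0,0,-0.6167],"dr": [0,0,0]},{"offset": [0,0,-0.6167],"dr": [0,0,0]}])

```text
t: 19.9
position: [0.4532, 0.004, 0.0161]
ee_rot: [0.778, -0.628, 0.0, -0.0]
force: [0.8, -0.1, -1.9]
width: 0.0458
```

move_arm(rows=[{"offset": [0,0,0],"dr": [0,0,0]},{"offset": [0,0,0],"dr": [0,0,0]},{"offset": [0,0,0],"dr": [0,0,0]},{"offset": [0,0,0],"dr": [0,0,0]},{"offset": [0,0,0],"dr": [0,0,0]},{"offset": [0,0,0],"dr": [0,0,0]}], jaw=0)

```text
t: 20.5
position: [0.4528, 0.0039, 0.0157]
ee_rot: [0.778, -0.628, 0.0, -0.0]
force: [-0.2, 0.0, 0.3]
width: 0.0879
```

move_arm(rows=[{"offset": [0,0,0.15],"dr": [0,0,0]},{"offset": [0,0,0.35],"dr": [0,0,0]},{"offset": [0,0,0.6],"dr": [0,0,0]},{"offset": [0,0,0.875],"dr": [0,0,0]},{"offset": [0,0,0.875],"dr": [0,0,0]}])

```text
t: 21.0
position: [0.4546, 0.0036, 0.1242]
ee_rot: [0.778, -0.628, 0.003, -0.001]
force: [0.2, 0.4, -0.6]
width: 0.0879
```

move_arm(rows=[{"offset": [0.06,-0.3,0],"dr": [0,0,-0.043]},{"offset": [0.12,-0.6,0],"dr": [0,0,-0.043]},{"offset": [0.1875,-0.9467,0],"dr": [0,0,-0.043]}])

```text
t: 21.3
position: [0.4752, -0.1105, 0.1201]
ee_rot: [0.757, -0.654, -0.0, 0.0]
force: [0.8, 0.4, 0.6]
width: 0.0881
```

move_arm(rows=[{"offset": [0.06,-0.3,0],"dr": [0,0,0]},{"offset": [0.12,-0.6,0],"dr": [0,0,0]},{"offset": [0.1875,-0.9467,0],"dr": [0,0,0]}])

```text
t: 21.6
position: [0.4976, -0.2243, 0.1198]
ee_rot: [0.756, -0.654, -0.001, -0.0]
force: [0.8, -0.0, 0.5]
width: 0.0879
```

move_arm(rows=[{"offset": [0.06,-0.3,0],"dr": [0,0,0]},{"offset": [0.12,-0.6,0],"dr": [0,0,0]},{"offset": [0.1875,-0.85,-0.15],"dr": [0,0,0]},{"offset": [0.1875,-0.9467,-0.25],"dr": [0,0,0]},{"offset": [0.1875,-0.9467,-0.25],"dr": [0,0,0]},{"offset": [0.1875,-0.9467,-0.25],"dr": [0,0,0]}])

```text
t: 22.2
position: [0.5201, -0.3356, 0.0904]
ee_rot: [0.756, -0.654, -0.001, -0.0]
force: [-0.3, 0.5, 0.0]
width: 0.0884
```

```bash
python3 - <<'E'
from m2 import *
a=bot.capture('top');b=bot.capture('scene')
cv2.imwrite('pics/top3.png',a[:,:,::-1]);cv2.imwrite('pics/scene3.png',b[:,:,::-1])
cv2.imwrite('pics/c3.png',np.vstack([cv2.resize(a[150:350,200:520],(480,300)),cv2.resize(b[150:300,220:460],(480,300))])[:,:,::-1])
print(bot.state()['position'],bot.state()['t'])
E
```

```text
[ 0.52058785 -0.33569432  0.09147265] 22.3
```

View pics/c3.png

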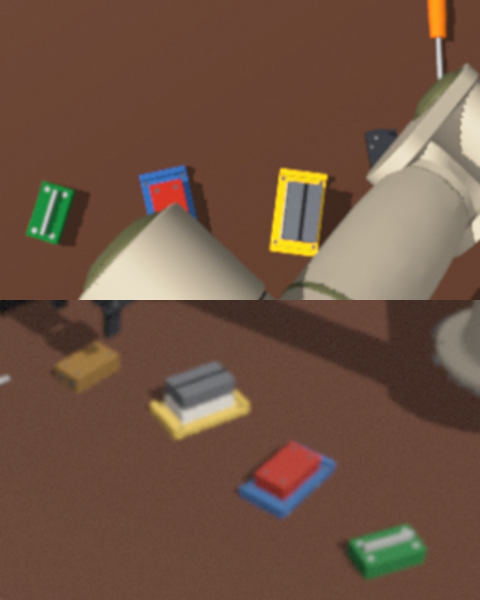

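The red plate is squarely on blue. Next is the brass block.

move_arm(rows=[{"offset": [0,0,-0.2],"dr": [0,0,0]},{"offset": [0,0,-0.4],"dr": [0,0,0]},{"offset": [0,0,-0.55],"dr": [0,0,0]},{"offset": [0,0,-0.67],"dr": [0,0,0]},{"offset": [0,0,-0.7083],"dr": [0,0,0]},{"offset": [0,0,-0.7083],"dr": [0,0,0]}])

```text
t: 22.9
position: [0.5205, -0.3366, 0.0059]
ee_rot: [0.756, -0.654, -0.0, -0.0]
force: [-0.2, 0.7, 0.3]
width: 0.0885
```

move_arm(rows=[{"offset": [0,0,0],"dr": [0,0,0]},{"offset": [0,0,0],"dr": [0,0,0]},{"offset": [0,0,0],"dr": [0,0,0]},{"offset": [0,0,0],"dr": [0,0,0]},{"offset": [0,0,0],"dr": [0,0,0]},{"offset": [0,0,0],"dr": [0,0,0]},{"offset": [0,0,0],"dr": [0,0,0]},{"offset": [0,0,0],"dr": [0,0,0]}], jaw=255, squeeze=45)

```text
t: 23.7
position: [0.5203, -0.3366, 0.0058]
ee_rot: [0.756, -0.654, -0.0, -0.0]
force: [-1.2, 2.4, 3.5]
width: 0.0454
```

move_arm(rows=[{"offset": [0,0,0.1],"dr": [0,0,0]},{"offset": [0,0,0.25],"dr": [0,0,0]},{"offset": [0,0,0.42],"dr": [0,0,0]},{"offset": [0,0,0.6],"dr": [0,0,0]},{"offset": [0,0,0.75],"dr": [0,0,0]},{"offset": [0,0,0.8333],"dr": [0,0,0]},{"offset": [0,0,0.8333],"dr": [0,0,0]}])

```text
t: 24.4
position: [0.5206, -0.3372, 0.1068]
ee_rot: [0.756, -0.654, 0.001, 0.0]
force: [-0.4, 0.4, -6.4]
width: 0.0457
```

move_arm(rows=[{"offset": [-0.02,0.1,0],"dr": [0,0,0.01]},{"offset": [-0.05,0.28,0],"dr": [0,0,0.02]},{"offset": [-0.1,0.5,0],"dr": [0,0,0.043]},{"offset": [-0.14,0.72,0],"dr": [0,0,0.043]},{"offset": [-0.1875,0.9467,0],"dr": [0,0,0.043]}])

```text
t: 24.9
position: [0.4967, -0.2211, 0.1045]
ee_rot: [0.778, -0.628, -0.001, 0.0]
force: [0.6, 0.7, -6.3]
width: 0.0456
```

move_arm(rows=[{"offset": [-0.05,0.24,0],"dr": [0,0,0]},{"offset": [-0.1,0.48,0],"dr": [0,0,0]},{"offset": [-0.14,0.71,0],"dr": [0,0,0]},{"offset": [-0.1875,0.9467,0],"dr": [0,0,0]}])

```text
t: 25.3
position: [0.474, -0.1076, 0.1047]
ee_rot: [0.778, -0.628, -0.001, 0.0]
force: [0.6, 0.5, -5.0]
width: 0.046
```

move_arm(rows=[{"offset": [-0.05,0.24,0],"dr": [0,0,0]},{"offset": [-0.1,0.48,0],"dr": [0,0,0]},{"offset": [-0.14,0.7,0],"dr": [0,0,0]},{"offset": [-0.17,0.86,0],"dr": [0,0,0]},{"offset": [-0.1875,0.9467,0],"dr": [0,0,0]},{"offset": [-0.1875,0.9467,0],"dr": [0,0,0]},{"offset": [-0.1875,0.9467,0],"dr": [0,0,0]}])

```text
t: 26.0
position: [0.4528, 0.0036, 0.1055]
ee_rot: [0.778, -0.628, -0.0, 0.0]
force: [-0.2, -0.4, -5.1]
width: 0.0458
```

move_arm(rows=[{"offset": [0,0,-0.12],"dr": [0,0,0]},{"offset": [0,0,-0.26],"dr": [0,0,0]},{"offset": [0,0,-0.38],"dr": [0,0,0]},{"offset": [0,0,-0.48],"dr": [0,0,0]},{"offset": [0,0,-0.53],"dr": [0,0,0]},{"offset": [0,0,-0.5583],"dr": [0,0,0]},{"offset": [0,0,-0.5583],"dr": [0,0,0]},{"offset": [0,0,-0.5583],"dr": [0,0,0]}])

```text
t: 26.8
position: [0.4532, 0.0037, 0.0391]
ee_rot: [0.778, -0.628, 0.0, -0.0]
force: [-0.2, 0.6, -5.6]
width: 0.0458
```

move_arm(rows=[{"offset": [0,0,0],"dr": [0,0,0]},{"offset": [0,0,0],"dr": [0,0,0]},{"offset": [0,0,0],"dr": [0,0,0]},{"offset": [0,0,0],"dr": [0,0,0]},{"offset": [0,0,0],"dr": [0,0,0]},{"offset": [0,0,0],"dr": [0,0,0]}], jaw=0)

```text
t: 27.4
position: [0.4529, 0.0039, 0.0388]
ee_rot: [0.778, -0.628, 0.0, -0.0]
force: [0.8, -0.2, 0.6]
width: 0.0876
```

move_arm(rows=[{"offset": [0,0,0.15],"dr": [0,0,0]},{"offset": [0,0,0.35],"dr": [0,0,0]},{"offset": [0,0,0.6],"dr": [0,0,0]},{"offset": [0,0,0.7],"dr": [0,0,0]}])

```text
t: 27.8
position: [0.4537, 0.0038, 0.125]
ee_rot: [0.778, -0.628, 0.002, -0.001]
force: [0.7, -0.5, -0.5]
width: 0.0878
```

move_arm(rows=[{"offset": [0,0.25,0],"dr": [0,0,-0.08]},{"offset": [-0.0275,0.5,0],"dr": [0,0,-0.16]},{"offset": [-0.0275,0.7083,0],"dr": [0,0,-0.24]},{"offset": [-0.0275,0.7083,0],"dr": [0,0,-0.327]},{"offset": [-0.0275,0.7083,0],"dr": [0,0,-0.327]}])

```text
t: 28.3
position: [0.4494, 0.0895, 0.1227]
ee_rot: [-0.593, 0.805, 0.0, -0.0]
force: [0.1, 1.0, -0.6]
width: 0.0882
```

move_arm(rows=[{"offset": [0,0.3,0],"dr": [0,0,0]},{"offset": [0,0.6,-0.1],"dr": [0,0,0]},{"offset": [0,0.7083,-0.25],"dr": [0,0,0]},{"offset": [0,0.7083,-0.25],"dr": [0,0,0]},{"offset": [0,0.7083,-0.25],"dr": [0,0,0]}])

```text
t: 28.8
position: [0.4496, 0.1733, 0.0929]
ee_rot: [-0.594, 0.805, 0.0, -0.0]
force: [0.3, -0.2, 0.1]
width: 0.0881
```

```bash
python3 - <<'E'
from m2 import *
a=bot.capture('top');b=bot.capture('scene')
cv2.imwrite('pics/top4.png',a[:,:,::-1]);cv2.imwrite('pics/scene4.png',b[:,:,::-1])
cv2.imwrite('pics/c4.png',np.vstack([cv2.resize(a[150:350,200:520],(480,300)),cv2.resize(b[150:300,220:460],(480,300))])[:,:,::-1])
print(bot.state()['position'],bot.state()['ee_rot'])
E
```

```text
[0.45008778 0.17299678 0.0934855 ] [-5.92734815e-01  8.05397506e-01 -3.04291583e-04  4.50797817e-04]
```

View pics/c4.png

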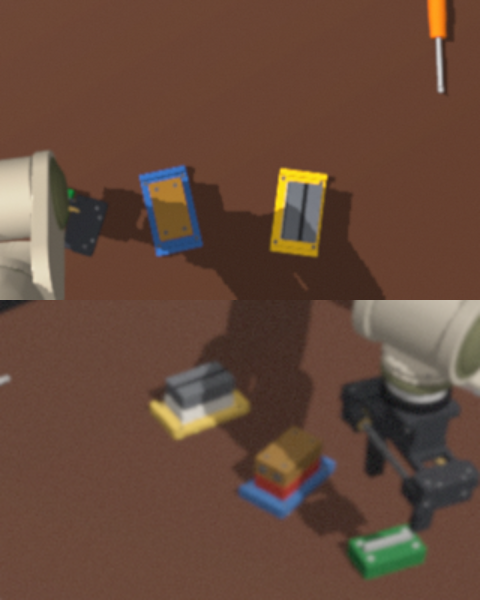

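Both stacks are square so far. The last piece is the green holder.

move_arm(rows=[{"offset": [0,0,-0.2],"dr": [0,0,0]},{"offset": [0,0,-0.4],"dr": [0,0,0]},{"offset": [0,0,-0.55],"dr": [0,0,0]},{"offset": [0,0,-0.67],"dr": [0,0,0]},{"offset": [0,0,-0.725],"dr": [0,0,0]},{"offset": [0,0,-0.725],"dr": [0,0,0]},{"offset": [0,0,-0.725],"dr": [0,0,0]}])

```text
t: 29.6
position: [0.4501, 0.1737, 0.0065]
ee_rot: [-0.593, 0.805, -0.0, 0.001]
force: [-0.6, 0.2, -0.5]
width: 0.0885
```

move_arm(rows=[{"offset": [0,0,0],"dr": [0,0,0]},{"offset": [0,0,0],"dr": [0,0,0]},{"offset": [0,0,0],"dr": [0,0,0]},{"offset": [0,0,0],"dr": [0,0,0]},{"offset": [0,0,0],"dr": [0,0,0]},{"offset": [0,0,0],"dr": [0,0,0]},{"offset": [0,0,0],"dr": [0,0,0]},{"offset": [0,0,0],"dr": [0,0,0]}], jaw=255, squeeze=35)

```text
t: 30.4
position: [0.4495, 0.174, 0.0057]
ee_rot: [-0.593, 0.805, 0.0, 0.0]
force: [-1.1, 0.5, 1.1]
width: 0.046
```

move_arm(rows=[{"offset": [0,0,0.1],"dr": [0,0,0]},{"offset": [0,0,0.25],"dr": [0,0,0]},{"offset": [0,0,0.45],"dr": [0,0,0]},{"offset": [0,0,0.65],"dr": [0,0,0]},{"offset": [0,0,0.85],"dr": [0,0,0]},{"offset": [0,0,1],"dr": [0,0,0]},{"offset": [0,0,1],"dr": [0,0,0]}])

```text
t: 31.1
position: [0.4505, 0.1741, 0.1282]
ee_rot: [-0.593, 0.805, -0.001, 0.002]
force: [0.5, 0.5, -2.1]
width: 0.0455
```

move_arm(rows=[{"offset": [0,-0.1,0],"dr": [0,0,0.04]},{"offset": [0,-0.25,0],"dr": [0,0,0.1]},{"offset": [0.01,-0.42,0],"dr": [0,0,0.17]},{"offset": [0.02,-0.58,0],"dr": [0,0,0.24]},{"offset": [0.0275,-0.7083,0],"dr": [0,0,0.3]},{"offset": [0.0275,-0.7083,0],"dr": [0,0,0.327]}])

```text
t: 31.7
position: [0.4524, 0.0875, 0.1249]
ee_rot: [0.778, -0.628, -0.001, 0.001]
force: [0.0, 0.8, -3.0]
width: 0.0458
```

move_arm(rows=[{"offset": [0,-0.15,0],"dr": [0,0,0]},{"offset": [0,-0.35,0],"dr": [0,0,0]},{"offset": [0,-0.55,0],"dr": [0,0,0]},{"offset": [0,-0.67,0],"dr": [0,0,0]},{"offset": [0,-0.7083,0],"dr": [0,0,0]},{"offset": [0,-0.7083,0],"dr": [0,0,0]},{"offset": [0,-0.7083,0],"dr": [0,0,0]}])

```text
t: 32.4
position: [0.4526, 0.0045, 0.1254]
ee_rot: [0.778, -0.628, -0.0, 0.0]
force: [-0.8, -0.1, -2.9]
width: 0.046
```

move_arm(rows=[{"offset": [0,0,-0.12],"dr": [0,0,0]},{"offset": [0,0,-0.24],"dr": [0,0,0]},{"offset": [0,0,-0.35],"dr": [0,0,0]},{"offset": [0,0,-0.43],"dr": [0,0,0]},{"offset": [0,0,-0.48],"dr": [0,0,0]},{"offset": [0,0,-0.5083],"dr": [0,0,0]},{"offset": [0,0,-0.5083],"dr": [0,0,0]},{"offset": [0,0,-0.5083],"dr": [0,0,0]}])

```text
t: 33.2
position: [0.4531, 0.0039, 0.0651]
ee_rot: [0.778, -0.628, 0.0, -0.0]
force: [-0.2, -0.5, -2.2]
width: 0.0463
```

Release, raise, and back off to where the cameras see everything.

move_arm(rows=[{"offset": [0,0,0],"dr": [0,0,0]},{"offset": [0,0,0],"dr": [0,0,0]},{"offset": [0,0,0],"dr": [0,0,0]},{"offset": [0,0,0],"dr": [0,0,0]},{"offset": [0,0,0],"dr": [0,0,0]},{"offset": [0,0,0],"dr": [0,0,0]}], jaw=0)

```text
t: 33.8
position: [0.4528, 0.0039, 0.0647]
ee_rot: [0.778, -0.628, 0.0, -0.0]
force: [-0.8, -0.7, -0.2]
width: 0.0879
```

move_arm(rows=[{"offset": [0,0,0.15],"dr": [0,0,0]},{"offset": [0,0,0.35],"dr": [0,0,0]},{"offset": [0,0,0.6],"dr": [0,0,0]},{"offset": [0,0,0.85],"dr": [0,0,0]},{"offset": [0,0,1],"dr": [0,0,0]}])

```text
t: 34.3
position: [0.4533, 0.0039, 0.1868]
ee_rot: [0.778, -0.628, 0.001, -0.001]
force: [0.5, 0.3, 0.1]
width: 0.0882
```

move_arm(rows=[{"offset": [-0.1,0.25,0.3],"dr": [0,0,-0.08]},{"offset": [-0.2,0.5,0.6],"dr": [0,0,-0.13]},{"offset": [-0.3,0.75,0.9],"dr": [0,0,-0.13]},{"offset": [-0.3,1,1],"dr": [0,0,-0.13]},{"offset": [-0.3,1,1],"dr": [0,0,-0.13]}])

```text
t: 34.8
position: [0.4168, 0.1263, 0.3067]
ee_rot: [0.711, -0.703, 0.001, -0.002]
force: [0.0, -0.9, -0.7]
width: 0.0882
```

move_arm(rows=[{"offset": [-0.1,0.25,0],"dr": [0,0,0]},{"offset": [-0.2,0.5,0],"dr": [0,0,0]},{"offset": [-0.3,0.75,0],"dr": [0,0,0]},{"offset": [-0.3,1,0],"dr": [0,0,0]},{"offset": [-0.3,1,0],"dr": [0,0,0]},{"offset": [-0.3,1,0],"dr": [0,0,0]}])

```text
t: 35.4
position: [0.3808, 0.2434, 0.304]
ee_rot: [0.71, -0.704, -0.0, 0.001]
force: [0.6, -0.8, 0.6]
width: 0.0882
```

```bash
python3 - <<'E'
from m2 import *
a=bot.capture('top');b=bot.capture('scene')
cv2.imwrite('pics/top5.png',a[:,:,::-1]);cv2.imwrite('pics/scene5.png',b[:,:,::-1])
cv2.imwrite('pics/c5.png',np.vstack([cv2.resize(a[100:350,120:520],(480,300)),cv2.resize(b[150:300,220:460],(480,300))])[:,:,::-1])
print(bot.state()['position'],bot.state()['t'])
# top-face outlines, predicted for pieces exactly over the carriers
D.update(green=(.4533,.004,.211),grey=(.4495,-.1755,-.133)); c=bot.camera_info('top')
for n,zt in(('green',.082),('grey',.056)):
    p=pts(n,(*D[n],zt)); 
    if n=='green': p=p[:8]; 
    p=p[p[:,2]>zt-.001]; poly=proj(c,p); h=gmask(a,poly)
    print(n,'pred',poly.mean(0).round(1),'seen',(h.min(0)+h.max(0))/2, cv2.minAreaRect(h.astype(np.float32)), cv2.minAreaRect(poly.astype(np.float32)))
E
```

```text
[0.38106209 0.24292293 0.30433839] 35.5
green pred [312.4 288.5] seen [312.75 288.5 ] ((312.7054748535156, 288.6256408691406), (41.41692352294922, 23.729169845581055), 77.90524291992188) ((312.34014892578125, 288.51007080078125), (40.20413589477539, 23.20462417602539), 77.7444839477539)
grey pred [401.1 290.5] seen [401.25 291.  ] ((401.9059143066406, 290.9874572753906), (25.48064613342285, 40.206912994384766), 6.225829124450684) ((401.1549987792969, 290.47857666015625), (22.62355613708496, 39.45450210571289), 6.853037357330322)
```

View pics/c5.png

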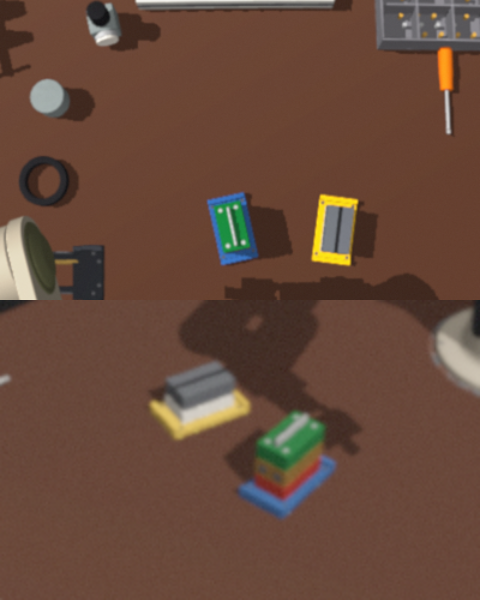

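Both stacks are upright and square, and their tops are within about 1 px (2 mm) and 1° of prediction. Tape, tin and screwdriver have not moved. I'll hand it in.

```bash
python3 -c "
from cell import bot
print(bot.sign_off(), bot.state()['t'])"
```

```text
the job is handed in; nothing more can be done
the job is handed in; nothing more can be done
```

Both stacks are built and handed in at about 36 s of the 122 s allowed. Blue carries red, brass and green with the blade up; yellow carries white and grey. Each piece was placed and let go in one try.

- **Final position:** the last pictures show both stacks flat, square and upright. In the top view, the green and grey tops lie within about 1 px (2 mm) and 1° of exactly over their carriers. I checked the lower pieces only by eye.
- **Other objects and forces:** the tape roll, grease tin and screwdriver look untouched. Wrist force readings stayed under about 7 N.
- **Disagreements:** when I measured the pieces, the scene camera sat 2–4 mm off the wrist and top cameras. Heights fitted freely came out up to 3.5 mm above the stated ones. I used the wrist-view positions and the stated heights, and every piece then closed at about 46 mm and landed as planned.
- **Verdict:** the hand-in gave none.

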